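# Unload the jar shaker

### The arm

A 6-joint arm with a two-finger parallel gripper is mounted at the origin on the work surface. World frame = base frame: x ahead of the robot, y to its left, z up, the work surface at z = 0. Lengths are in m, angles in rad, forces in N, time in s.
With the tool pointing down it reaches from about 0.35 to 0.85 m from the base axis. Payload 8.1 kg.
Tool frame: the origin (TCP) lies on the centre line of the jaws, within the pads' length; the fingertips stand 22 mm ahead of it and the grasp point (between the pads) lies 3 mm ahead of it (bot.tips_ahead is the distance from the TCP to the fingertips, in m); z points along the fingers, y is the line along which they close (so a half turn about z gives the same grasp; the last joint's range is limited). The gripper opens to 85 mm and grips with 20 to 120 N. Pads are 22 mm wide; open, the fingers measure 114 mm over their backs; the gripper's body (76 mm by 85 mm) begins 54 mm behind the grasp point. The pads swing forward as they close: fully open they stand 13 mm farther back than shut.
Start: joints at [1.128, 0.13, 1.488, -0, 1.523, -0.085], TCP at [0.21, 0.562, 0.253] pointing down, gripper open.
Joint ranges: [-2.96, 2.96], [-0.89, 2.26], [0.02, 2.5], [-1.34, 4.48], [0, 2.73], [-2.66, 2.66]. Speed limits (rad/s): [2.39, 2.39, 2.79, 3.14, 3.14, 3.14].

### API

Orientations are given as a 3x3 rotation matrix whose columns are the frame's x, y, z axes.
In Python, from rig import bot gives the robot as it stands.
- The arm moves only by the tool play_rows, never from a script. Its argument "motion" is text: rows parted by semicolons, each of 7 numbers parted by spaces: the shift along the tool's x, y, z in units of 30 mm (1.0 is 30 mm), then the turn, a rotation vector about the tool's x, y, z in units of 6 degrees (1.0 is 6 degrees), then the closure, from -1 (fully open) to 1 (shut), so that 0 is half open. In form: x y z wx wy wz claw; .... A call has 1 to 12 rows; each row shifts and turns the commanded pose from where the row before left it, along the tool's axes as they then stand; what a row does not reach is not made up. A row lasts 1/12 s, in which the tool goes at most 41.7 mm and 7.16 degrees, less where a joint would pass 70% of its speed; a pose out of reach is approached as far as the arm can. A call is refused whole if a number of a shift passes 1 or a number of a turn 1, either way. A call with a gripper value outside its range is refused whole. The fingers move at their own pace and stop on an object; "grip_force" is the grip in N (left out, the last holds). Time passes only in rows, so rows that do not move let the fingers close. It gives the time, the measured TCP pose, the force, the opening and the grip force at its end, in the units of the state.
- bot.observe(): the state, without advancing time (a new reading comes with each control period).
- bot.camera(name): name is "side" or "top"; returns the picture (420x560x3 uint8, red, green, blue); there is no depth.
- bot.camera_info(name): a dict with "K" (3x3 intrinsics, pixels), "cam_to_world" (4x4, takes a point from camera to world coordinates). Camera axes: x right, y down, z forward; pixel columns grow to the right and rows downward; lengths in m; the calibration is good to about 2 mm. A picture is of the moment at which its call begins. camera_info takes no time and is no camera call.
- bot.finish_job(): hands the job in; it is judged then, once.
The state is a dict: "time_s": time; "joint_positions": joint angles; "joint_velocities": joint speeds; "joint_efforts": joint torques, N m; "ee_pos": TCP position; "ee_rot": TCP orientation; "wrist_force": force on the tool from outside, world axes, zero at the start; "ft_torque": the same for the moment, N m; "gripper_width": finger opening in m; "grasp_force": force on a finger pad.
Only numpy, scipy, OpenCV 4.12 (cv2) and the standard library are available. Lean on these libraries where they do the work, as an engineer would, in place of code of your own. Each camera call takes 0.05 s, during which the arm holds its last target. There are 200 camera calls.

### The job

The sample run on the jar shaker is finished: unload it. Work the ratchet lever to and fro in its bay (it only turns the clamp screw on its counter-clockwise strokes) until the clamp arm's toe has risen free, swing the arm well clear of the plate, lift the clear hold-down plate level and straight up off its two pins and lay it flat, handle up and lengthwise, on the dark green mat. Then stand every sample jar upright in the steel tray and leave the petri dish, the wash bottle and the computer mouse where they are.

Things in the scene. Friction and masses are not known exactly. Their poses are not given: they have to be found in the camera images.
- shaker: Low jar shaker fixed to the bench: off-white housing 290 x 330 mm, 54 mm high. Origin on the bench under the middle of the jar row; x points from the jar row to the clamp and the controls, y runs along the jar row, z up. Two control housings (x 138 to 220 mm, |y| 100 to 155 mm, 200 mm high) leave a bay between them in which the lever swings.
- nest (a point): Middle of the top face of the blue jar nest, 85 mm above the bench. Its four pockets, 37 mm wide, lie in a row at y = -90, -30, +30 and +90 mm of the shaker (x = 0); their floors are 69 mm above the bench.
- clamp_axis (a point): Point on the upright axis about which clamp screw, ratchet lever and clamp arm all turn, 195 mm above the bench, level with the lever's knob.
- clamp_screw (a joint): Angle of the clamp screw in rad, 0 = tight, growing counter-clockwise seen from above, end stop at 7. Only the lever's counter-clockwise strokes turn it (0.3 Nm, about 4 N at the knob); it stays where it is left. Each rad lifts the clamp arm 0.7 mm: from about 4.0 on the arm's toe is clear of the ridges on the plate and the arm can be swung.
- ratchet_lever (a joint): Angle of the ratchet lever in rad: 0 at the clockwise stop, 1.3 at the counter-clockwise stop (seen from above); at 0.65 it points along the shaker's +x. Counter-clockwise it drives the clamp screw, clockwise it runs back almost freely; it stays where it is left. 18 teeth: up to 0.35 rad of each stroke is lost before it bites.
- lever_grip (a point): Middle of the black barrel knob on the end of the ratchet lever: an upright cylinder 26 mm across, its top 17 mm above this point, 85 mm from the clamp axis and 195 mm above the bench. A steel rod 11 mm thick joins it to the ratchet head, which is 52 mm across with its top 186 mm above the bench.
- clamp_arm (a joint): Angle of the clamp arm in rad about the clamp axis, 0 when it points along the shaker's -x with its toe on the plate, positive counter-clockwise seen from above, limits -1.7 and 1.7. It may be swung either way, needs about 2 N at the peg and stays where it is left; from 1.2 rad either way it is clear of the plate.
- clamp_peg (a point): Middle of the red upright peg on the clamp arm, 15 mm across, 63 mm from the clamp axis, about 168 mm above the bench; the peg reaches 10 mm above this point and 14 mm below it to the arm's upper face. The arm is a dark steel bar 16 mm wide and 10 mm thick just above the plate.
- plate: Clear hold-down plate, 96 x 330 x 10 mm, about 380 g, with a bow handle. Origin at the centre of its underside, y along its length, z up. It sits on the pins' shoulders with the pins through two 12.5 mm holes at y = -148 and +148 mm. Two steel ridges 3 mm high on its +x side hold the clamp arm's toe between them until the arm has risen.
- plate_grip (a point): Middle of the aluminium bow handle, 52 mm above the plate's underside and over its centre. The bar runs 90 mm along the plate's y and is 12 mm thick, with 36 mm of clear height below it.
- seat (a point): Point on the shaker where the plate's origin lies while the plate is seated, 130 mm above the bench, midway between the two steel locating pins. The pins are 10 mm across, stand at y = -148 and +148 mm of the shaker (x = 0) and reach 24 mm above this point.
- jar1: Amber sample jar with white cap, 34 mm across, 58 mm tall, 55 g, origin at the centre of its underside, z up through the cap. It starts in one of the pockets; its top then lies 127 mm above the bench. It may be absent.
- jar2: Amber sample jar with white cap, 34 mm across, 58 mm tall, 55 g, origin at the centre of its underside, z up through the cap. It starts in one of the pockets; its top then lies 127 mm above the bench. It may be absent.
- jar3: Amber sample jar with white cap, 34 mm across, 58 mm tall, 55 g, origin at the centre of its underside, z up through the cap. It starts in one of the pockets; its top then lies 127 mm above the bench. It may be absent.
- jar4: Amber sample jar with white cap, 34 mm across, 58 mm tall, 55 g, origin at the centre of its underside, z up through the cap. It starts in one of the pockets; its top then lies 127 mm above the bench. It may be absent.
- mat: Dark green rubber mat, 360 x 150 x 4 mm, fixed on the bench beside the shaker, left or right. Origin at the centre of its underside, x along its length.
- tray: Open steel tray, outside 270 x 130 mm, 22 mm high, wall and floor 4 mm, fixed on the bench on the other side of the shaker. Origin at the centre of its underside, x along its length.
- dish: Bystander: flat petri dish, 90 mm across, 14 mm high, origin at the centre of its underside.
- wash_bottle: Bystander: white wash bottle with red spout, 72 mm across, 200 mm high, origin at the centre of its underside.
- mouse: Bystander: black computer mouse, 105 x 60 x 30 mm, origin at the centre of its underside.

How it is judged:
By the outcome, as a careful person would: the job done as asked, in the order asked, and still so for the second after the job is handed in, with the robot touching nothing.
Of jar1, jar2, jar3, jar4 only 2 to 4 are there at a start; the rules pass over those that are not, and their reading is None.
At some moment in a run one of plate may be knocked a few centimetres aside while the robot is not near it.
Once in a run the grip may slacken for a moment while it holds something.
It also fails if it takes over 210 s, if anything falls off the work surface, if the arm or the gripper's body presses on something with over 40 N, if the wrist force passes 120 N, or if a joint passes its speed limit or range.

## Working session

There is one attempt and no reset: what is moved stays moved. The work goes in short steps, Python scripts to look and compute and a tool call to move; the robot and the scene stay as the last step left them, time stands still between calls to the robot, and variables do not carry over. Pictures are saved under pics/ and viewed, at most 14 in all, crops included, and the job is handed in when it is done.

Besides the shell and the picture viewer there is one more tool, called after "Call:" as a command line: name --argument value ..., lists and objects as JSON in quotes. play_rows: Moves the arm, as the interface text tells. Its arguments: {"type":"object","properties":{"motion":{"type":"string"},"grip_force":{"type":"number"}},"required":["motion"]}

```bash
ls; mkdir -p pics; python3 - <<'E'
from rig import bot
import cv2
for n in("top","side"):
    cv2.imwrite(f"pics/{n}0.png",bot.camera(n)[:,:,::-1]); i=bot.camera_info(n); print(n,i["K"],i["cam_to_world"])
o=bot.observe(); print(o["time_s"],o["ee_pos"],o["ee_rot"],o["gripper_width"],bot.tips_ahead)
E
```

```text
pics
top [[501.54918184   0.         278.21568055]
 [  0.         501.54918184 208.14208359]
 [  0.           0.           1.        ]] [[ 1.00073000e-03 -9.92853429e-01  1.19335946e-01  4.90654638e-01]
 [-9.99806279e-01 -3.33919105e-03 -1.93972666e-02  7.42076500e-03]
 [ 1.96571281e-02 -1.19293417e-01 -9.92664434e-01  1.28608691e+00]
 [ 0.00000000e+00  0.00000000e+00  0.00000000e+00  1.00000000e+00]]
side [[413.63175975   0.         275.69414887]
 [  0.         413.63175975 218.31237337]
 [  0.           0.           1.        ]] [[-0.91001555 -0.26127598  0.32187974  0.31360801]
 [-0.41455997  0.57991363 -0.70131321  0.63817595]
 [-0.00342615 -0.77164438 -0.63604498  0.71720869]
 [ 0.          0.          0.          1.        ]]
0.1 [0.20989084 0.56160137 0.2523396 ] [[-9.36676373e-01  3.50195422e-01 -7.33747730e-04]
 [ 3.50196155e-01  9.36675163e-01 -1.51359312e-03]
 [ 1.57229892e-04 -1.67470255e-03 -9.99998585e-01]] 0.08541071686009039 0.022
```

View pics/top0.png

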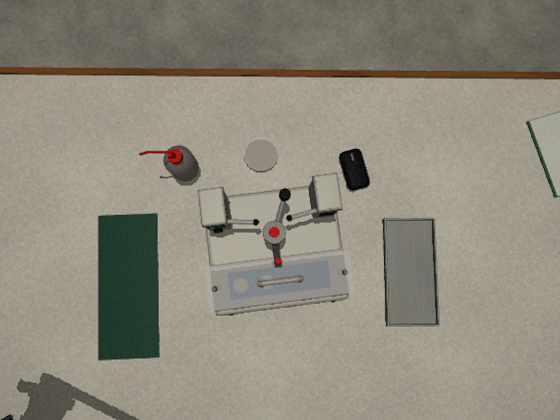

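View pics/side0.png

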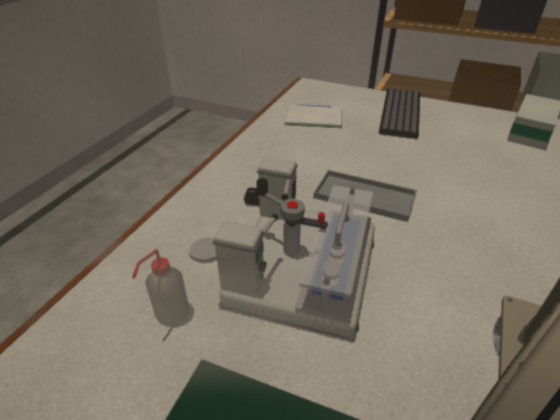

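```bash
cat > h.py <<'E'
import numpy as np, cv2
from rig import bot
def ray(n,u,v,z):
    i=bot.camera_info(n);K=np.array(i["K"]);T=np.array(i["cam_to_world"])
    d=T[:3,:3]@np.linalg.solve(K,[u,v,1]);c=T[:3,3];return c+d*(z-c[2])/d[2]
def px(n,p):
    i=bot.camera_info(n);K=np.array(i["K"]);T=np.array(i["cam_to_world"])
    q=K@(T[:3,:3].T@(np.array(p)-T[:3,3]));return q[:2]/q[2]
def crop(n,x0,y0,x1,y1,s,f):
    im=bot.camera(n)[y0:y1,x0:x1,::-1];cv2.imwrite("pics/"+f,cv2.resize(im,None,fx=s,fy=s,interpolation=cv2.INTER_CUBIC))
E
python3 - <<'E'
from h import *
crop("top",190,165,360,325,3.7,"c1.png")
crop("side",200,140,400,340,3,"c2.png")
for nm,u,v,z in[("knob",285,194.5,.2),("knobtop",285,194,.212),("axis",274.5,232,.2),("peg",277.5,261.5,.178),("pinL",214,289,.154),("pinR",345,271,.154),("grip",280,281.5,.186),
 ("mat1",98,215,.004),("mat2",157,213,.004),("mat3",159,357,.004),("mat4",99,360,.004),("t1",384,219,.022),("t2",435,218,.022),("t3",438,325,.022),("t4",387,326,.022),("dish",261,155,.014),("mouse",354,169,.03)]:
    print(nm,ray("top",u,v,z).round(4))
E
```

```text
knob [ 0.6514 -0.0286  0.2   ]
knobtop [ 0.6507 -0.0282  0.212 ]
axis [ 0.5691 -0.0058  0.2   ]
peg [ 0.5058 -0.0128  0.178 ]
pinL [0.4451 0.128  0.154 ]
pinR [ 0.4851 -0.1649  0.154 ]
grip [ 0.4625 -0.0181  0.186 ]
mat1 [0.6256 0.4425 0.004 ]
mat2 [0.6312 0.2927 0.004 ]
mat3 [0.2727 0.2771 0.004 ]
mat4 [0.2658 0.4244 0.004 ]
t1 [ 0.6157 -0.2864  0.022 ]
t2 [ 0.6187 -0.417   0.022 ]
t3 [ 0.3515 -0.4147  0.022 ]
t4 [ 0.3492 -0.2874  0.022 ]
dish [0.7819 0.0272 0.014 ]
mouse [ 0.743  -0.2107  0.03  ]
```

View pics/c1.png

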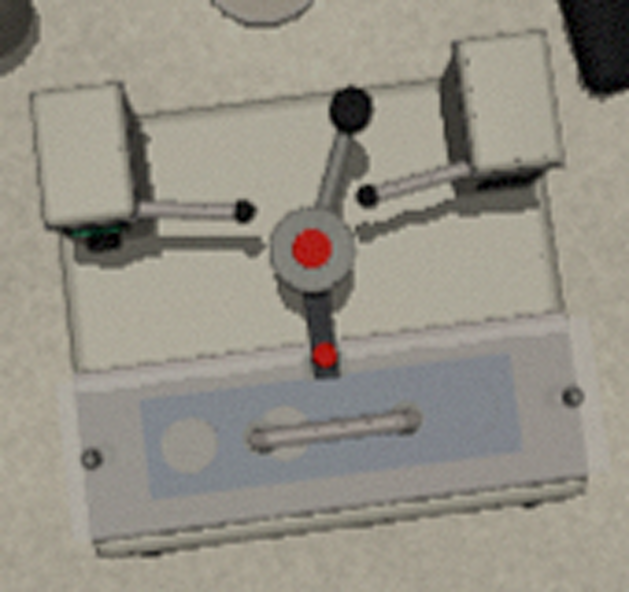

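View pics/c2.png

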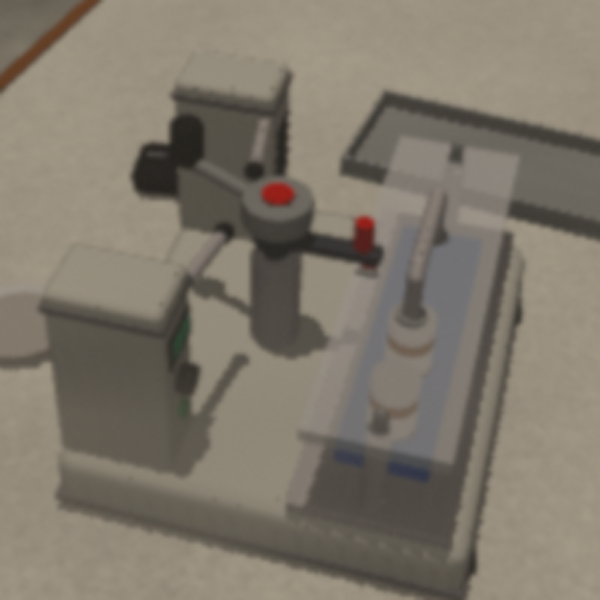

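```bash
cat >> h.py <<'E'
def tri(a,b):
    A=[];B=[]
    for n,(u,v) in(("top",a),("side",b)):
        p=ray(n,u,v,0.3);q=ray(n,u,v,0.);d=(q-p)/np.linalg.norm(q-p);P=np.eye(3)-np.outer(d,d);A.append(P);B.append(P@p)
    return np.linalg.solve(sum(A),sum(B))
yaw=0.1357;S0=np.array([.4651,-.0185]);Rs=np.array([[np.cos(yaw),-np.sin(yaw)],[np.sin(yaw),np.cos(yaw)]])
def sh(p): return np.r_[Rs.T@(np.array(p)[:2]-S0),p[2:]]   # world->shaker
def wo(x,y): return S0+Rs@[x,y]
def to(p,yang=None):  # tool-frame shift in units to reach p; turn in units to bring tool y to angle yang(deg)
    o=bot.observe();R=np.array(o["ee_rot"]);y=np.degrees(np.arctan2(R[1,1],R[0,1]))
    print("t%.1f"%o["time_s"],"pos",np.round(o["ee_pos"],4),"tilt",R[:2,2].round(3),"yang %.1f w %.4f"%(y,o["gripper_width"]),"F",np.round(o["wrist_force"],1))
    print(" shift",(R.T@(np.array(p)-o["ee_pos"])/.03).round(2),"wz",None if yang is None else round(-(yang-y)/6,2))
E
python3 - <<'E'
from h import *
for n,a,b in[("ballL",(255.9,221.8),(275,216.7)),("ballR",(289.5,217.7),(285,196.7)),("knob",(285,194.5),(262,186.5)),("axis",(274.5,232),(293,204.5)),("peg",(277.5,261.5),(321.5,217))]:
    p=tri(a,b);print(nm:=n,p.round(4),sh(p).round(4))
k=wo(.105,0)+.085*np.array([np.cos(yaw-.404),np.sin(yaw-.404)]);print(k)
to([.651,-.0285,.29],74.6)
E
```

```text
ballL [0.5929 0.035  0.1738] [0.1338 0.0358 0.1738]
ballR [ 0.6026 -0.0398  0.1719] [ 0.1333 -0.0397  0.1719]
knob [ 0.6526 -0.0289  0.1919] [ 0.1843 -0.0357  0.1919]
axis [ 0.5697 -0.0062  0.1841] [ 0.1053 -0.0019  0.1841]
peg [ 0.5062 -0.0129  0.1662] [ 0.0415 -0.      0.1662]
[ 0.65109367 -0.02682806]
t0.2 pos [0.21   0.5617 0.2526] tilt [-0.001 -0.001] yang 69.5 w 0.0856 F [-0.2 -0.1 -0.2]
 shift [-20.66 -13.28  -1.23] wz -0.85
```

Call:
play_rows --motion "0 0 -0.6 0 0 0 -0.1; 0 0 -0.6 0 0 -0.85 -0.1; -1 -0.55 0 0 0 0 -0.1; -1 -0.55 0 0 0 0 -0.1; -1 -0.55 0 0 0 0 -0.1; -1 -0.55 0 0 0 0 -0.1; -1 -0.55 0 0 0 0 -0.1; -1 -0.55 0 0 0 0 -0.1; -1 -0.55 0 0 0 0 -0.1; -1 -0.55 0 0 0 0 -0.1; -1 -0.55 0 0 0 0 -0.1; -1 -0.55 0 0 0 0 -0.1" --grip_force 40

```text
time_s: 1.2
ee_pos: [0.4564, 0.3218, 0.2892]
ee_rot: [[-0.964, 0.266, -0.0], [0.266, 0.964, -0.0], [0.0, -0.0, -1.0]]
wrist_force: [0.5, 0.1, -0.8]
gripper_width: 0.0471
grasp_force: 0.0
```

```bash
python3 -c "
from h import *
to([.651,-.028,.29],74.6)"
```

```text
t1.2 pos [0.4564 0.3218 0.2892] tilt [-0. -0.] yang 74.6 w 0.0471 F [ 0.5  0.1 -0.8]
 shift [-9.35 -9.52 -0.03] wz 0.0
```

Call:
play_rows --motion "-0.9 -0.9 0 0 0 0 -0.1; -0.9 -0.9 0 0 0 0 -0.1; -0.9 -0.9 0 0 0 0 -0.1; -0.9 -0.9 0 0 0 0 -0.1; -0.9 -0.9 0 0 0 0 -0.1; -0.9 -0.9 0 0 0 0 -0.1; -0.9 -0.9 0 0 0 0 -0.1; -0.9 -0.9 0 0 0 0 -0.1; -0.9 -0.9 0 0 0 0 -0.1; -0.9 -0.9 0 0 0 0 -0.1; -0.35 -0.5 0 0 0 0 -0.1; 0 0 0 0 0 0 -0.1"

```text
time_s: 2.2
ee_pos: [0.651, -0.0305, 0.2882]
ee_rot: [[-0.963, 0.27, -0.001], [0.27, 0.963, -0.001], [0.001, -0.002, -1.0]]
wrist_force: [0.2, 0.8, -0.5]
gripper_width: 0.0473
grasp_force: 0.0
```

```bash
python3 -c "
from h import *
to([.651,-.028,.213],74.6)"
```

```text
t2.2 pos [ 0.651  -0.0305  0.2882] tilt [-0.001 -0.001] yang 74.3 w 0.0473 F [ 0.2  0.8 -0.5]
 shift [0.02 0.09 2.51] wz -0.04
```

Call:
play_rows --motion "0 0.08 0.8 0 0 0 -0.1; 0 0 0.8 0 0 0 -0.1; 0 0 0.6 0 0 0 -0.1; 0 0 0.3 0 0 0 -0.1; 0 0 0 0 0 0 1; 0 0 0 0 0 0 1; 0 0 0 0 0 0 1; 0 0 0 0 0 0 1; 0 0 0 0 0 0 1"

```text
time_s: 2.95
ee_pos: [0.6503, -0.0233, 0.2141]
ee_rot: [[-0.964, 0.265, -0.002], [0.265, 0.964, 0.0], [0.002, -0.0, -1.0]]
wrist_force: [-5.0, 1.7, -7.8]
gripper_width: 0.0245
grasp_force: 40.8
```

Call:
play_rows --motion "0.015 0.296 0 0 0 -1 1; 0.015 0.296 0 0 0 -1 1; 0.015 0.296 0 0 0 -1 1; 0.015 0.296 0 0 0 -1 1; 0.015 0.296 0 0 0 -1 1; 0.015 0.296 0 0 0 -1 1; 0.015 0.296 0 0 0 -1 1; 0.015 0.296 0 0 0 -1 1; 0.015 0.296 0 0 0 -1 1; 0 0 0 0 0 0 1"

```text
time_s: 3.78
ee_pos: [0.6335, 0.0507, 0.2141]
ee_rot: [[-0.778, -0.629, -0.004], [-0.629, 0.778, -0.003], [0.005, -0.0, -1.0]]
wrist_force: [-10.0, -9.3, -6.4]
gripper_width: 0.0247
grasp_force: 40.8
```

```bash
cat >> h.py <<'E'
def lev():
    p=np.array(bot.observe()["ee_pos"])[:2]-wo(.105,0);print("lever %.3f r %.4f"%(np.arctan2(p[1],p[0])-yaw+.65,np.hypot(*p)))
E
python3 -c "
from h import *
to([.651,-.028,.213],74.6);lev();print(wo(.105,0))"
```

```text
t3.8 pos [0.6335 0.0507 0.2141] tilt [-0.004 -0.003] yang 129.0 w 0.0247 F [-10.   -9.3  -6.4]
 shift [ 1.2  -2.41  0.04] wz 9.06
lever 1.222 r 0.0847
[ 0.56913472 -0.00429519]
```

Call:
play_rows --motion "0.015 -0.296 0 0 0 1 1; 0.015 -0.296 0 0 0 1 1; 0.015 -0.296 0 0 0 1 1; 0.015 -0.296 0 0 0 1 1; 0.015 -0.296 0 0 0 1 1; 0.015 -0.296 0 0 0 1 1; 0.015 -0.296 0 0 0 1 1; 0.015 -0.296 0 0 0 1 1; 0.015 -0.296 0 0 0 1 1; 0.015 -0.296 0 0 0 1 1; 0.015 -0.296 0 0 0 1 1; 0 0 0 0 0 0 1"

```text
time_s: 4.78
ee_pos: [0.6437, -0.0406, 0.2142]
ee_rot: [[-0.884, 0.467, -0.002], [0.467, 0.884, 0.001], [0.002, 0.0, -1.0]]
wrist_force: [-4.8, 3.5, -8.8]
gripper_width: 0.0244
grasp_force: 40.6
```

```bash
python3 -c "
from h import *
to([.651,-.028,.213],74.6);lev()"
```

```text
t4.8 pos [ 0.6437 -0.0406  0.2142] tilt [-0.002  0.001] yang 62.2 w 0.0244 F [-4.8  3.5 -8.8]
 shift [-0.02  0.48  0.04] wz -2.07
lever 0.061 r 0.0830
```

Call:
play_rows --motion "0.015 0.296 0 0 0 -1 1; 0.015 0.296 0 0 0 -1 1; 0.015 0.296 0 0 0 -1 1; 0.015 0.296 0 0 0 -1 1; 0.015 0.296 0 0 0 -1 1; 0.015 0.296 0 0 0 -1 1; 0.015 0.296 0 0 0 -1 1; 0.015 0.296 0 0 0 -1 1; 0.015 0.296 0 0 0 -1 1; 0.015 0.296 0 0 0 -1 1; 0.015 0.296 0 0 0 -1 1; 0 0 0 0 0 0 1"

```text
time_s: 5.78
ee_pos: [0.6336, 0.0506, 0.2141]
ee_rot: [[-0.778, -0.629, -0.005], [-0.629, 0.778, -0.004], [0.006, 0.0, -1.0]]
wrist_force: [-10.3, -10.3, -6.4]
gripper_width: 0.0244
grasp_force: 40.9
```

```bash
python3 -c "
from h import *
to([.651,-.028,.213],74.6);lev()"
```

```text
t5.8 pos [0.6336 0.0506 0.2141] tilt [-0.005 -0.004] yang 129.0 w 0.0244 F [-10.3 -10.3  -6.4]
 shift [ 1.2  -2.4   0.04] wz 9.06
lever 1.220 r 0.0847
```

Call:
play_rows --motion "0.015 -0.296 0 0 0 1 1; 0.015 -0.296 0 0 0 1 1; 0.015 -0.296 0 0 0 1 1; 0.015 -0.296 0 0 0 1 1; 0.015 -0.296 0 0 0 1 1; 0.015 -0.296 0 0 0 1 1; 0.015 -0.296 0 0 0 1 1; 0.015 -0.296 0 0 0 1 1; 0.015 -0.296 0 0 0 1 1; 0.015 -0.296 0 0 0 1 1; 0.015 -0.296 0 0 0 1 1; 0 0 0 0 0 0 1"

```text
time_s: 6.78
ee_pos: [0.6438, -0.0406, 0.2142]
ee_rot: [[-0.884, 0.467, -0.002], [0.467, 0.884, 0.001], [0.003, -0.0, -1.0]]
wrist_force: [-5.4, 4.7, -7.7]
gripper_width: 0.0243
grasp_force: 40.7
```

Call:
play_rows --motion "0.015 0.296 0 0 0 -1 1; 0.015 0.296 0 0 0 -1 1; 0.015 0.296 0 0 0 -1 1; 0.015 0.296 0 0 0 -1 1; 0.015 0.296 0 0 0 -1 1; 0.015 0.296 0 0 0 -1 1; 0.015 0.296 0 0 0 -1 1; 0.015 0.296 0 0 0 -1 1; 0.015 0.296 0 0 0 -1 1; 0.015 0.296 0 0 0 -1 1; 0.015 0.296 0 0 0 -1 1; 0 0 0 0 0 0 1"

```text
time_s: 7.78
ee_pos: [0.6337, 0.0506, 0.2141]
ee_rot: [[-0.778, -0.629, -0.005], [-0.629, 0.778, -0.004], [0.006, 0.0, -1.0]]
wrist_force: [-11.6, -10.6, -5.2]
gripper_width: 0.0245
grasp_force: 41.0
```

Call:
play_rows --motion "0.015 -0.296 0 0 0 1 1; 0.015 -0.296 0 0 0 1 1; 0.015 -0.296 0 0 0 1 1; 0.015 -0.296 0 0 0 1 1; 0.015 -0.296 0 0 0 1 1; 0.015 -0.296 0 0 0 1 1; 0.015 -0.296 0 0 0 1 1; 0.015 -0.296 0 0 0 1 1; 0.015 -0.296 0 0 0 1 1; 0.015 -0.296 0 0 0 1 1; 0.015 -0.296 0 0 0 1 1; 0 0 0 0 0 0 1"

```text
time_s: 8.78
ee_pos: [0.6439, -0.0405, 0.2141]
ee_rot: [[-0.884, 0.467, -0.003], [0.467, 0.884, 0.001], [0.003, -0.0, -1.0]]
wrist_force: [-6.7, 5.3, -7.4]
gripper_width: 0.0245
grasp_force: 28.4
```

Call:
play_rows --motion "0.015 0.296 0 0 0 -1 1; 0.015 0.296 0 0 0 -1 1; 0.015 0.296 0 0 0 -1 1; 0.015 0.296 0 0 0 -1 1; 0.015 0.296 0 0 0 -1 1; 0.015 0.296 0 0 0 -1 1; 0.015 0.296 0 0 0 -1 1; 0.015 0.296 0 0 0 -1 1; 0.015 0.296 0 0 0 -1 1; 0.015 0.296 0 0 0 -1 1; 0.015 0.296 0 0 0 -1 1; 0 0 0 0 0 0 1"

```text
time_s: 9.78
ee_pos: [0.6338, 0.0505, 0.214]
ee_rot: [[-0.778, -0.629, -0.006], [-0.629, 0.778, -0.004], [0.007, 0.001, -1.0]]
wrist_force: [-12.3, -10.4, -4.4]
gripper_width: 0.0243
grasp_force: 40.4
```

```bash
python3 -c "
from h import *
to([.651,-.028,.213],74.6);lev()"
```

```text
t9.8 pos [0.6338 0.0505 0.214 ] tilt [-0.006 -0.004] yang 128.9 w 0.0243 F [-12.3 -10.4  -4.4]
 shift [ 1.2  -2.39  0.04] wz 9.06
lever 1.217 r 0.0847
```

Call:
play_rows --motion "0.015 -0.296 0 0 0 1 1; 0.015 -0.296 0 0 0 1 1; 0.015 -0.296 0 0 0 1 1; 0.015 -0.296 0 0 0 1 1; 0.015 -0.296 0 0 0 1 1; 0.015 -0.296 0 0 0 1 1; 0.015 -0.296 0 0 0 1 1; 0.015 -0.296 0 0 0 1 1; 0.015 -0.296 0 0 0 1 1; 0.015 -0.296 0 0 0 1 1; 0.015 -0.296 0 0 0 1 1; 0 0 0 0 0 0 1"

```text
time_s: 10.78
ee_pos: [0.644, -0.0404, 0.2141]
ee_rot: [[-0.884, 0.467, -0.003], [0.467, 0.884, 0.001], [0.004, -0.0, -1.0]]
wrist_force: [-7.8, 6.1, -6.6]
gripper_width: 0.0245
grasp_force: 40.2
```

Call:
play_rows --motion "0.015 0.296 0 0 0 -1 1; 0.015 0.296 0 0 0 -1 1; 0.015 0.296 0 0 0 -1 1; 0.015 0.296 0 0 0 -1 1; 0.015 0.296 0 0 0 -1 1; 0.015 0.296 0 0 0 -1 1; 0.015 0.296 0 0 0 -1 1; 0.015 0.296 0 0 0 -1 1; 0.015 0.296 0 0 0 -1 1; 0.015 0.296 0 0 0 -1 1; 0.015 0.296 0 0 0 -1 1; 0 0 0 0 0 0 1"

```text
time_s: 11.78
ee_pos: [0.6339, 0.0504, 0.214]
ee_rot: [[-0.778, -0.628, -0.006], [-0.628, 0.778, -0.004], [0.007, 0.001, -1.0]]
wrist_force: [-15.0, -10.8, -3.9]
gripper_width: 0.0247
grasp_force: 40.5
```

Call:
play_rows --motion "0.015 -0.296 0 0 0 1 1; 0.015 -0.296 0 0 0 1 1; 0.015 -0.296 0 0 0 1 1; 0.015 -0.296 0 0 0 1 1; 0.015 -0.296 0 0 0 1 1; 0.015 -0.296 0 0 0 1 1; 0.015 -0.296 0 0 0 1 1; 0.015 -0.296 0 0 0 1 1; 0.015 -0.296 0 0 0 1 1; 0.015 -0.296 0 0 0 1 1; 0.015 -0.296 0 0 0 1 1; 0 0 0 0 0 0 1"

```text
time_s: 12.78
ee_pos: [0.6441, -0.0402, 0.2141]
ee_rot: [[-0.884, 0.467, -0.004], [0.467, 0.884, 0.002], [0.004, -0.001, -1.0]]
wrist_force: [-10.1, 5.2, -5.3]
gripper_width: 0.0245
grasp_force: 40.3
```

Call:
play_rows --motion "0.015 0.296 0 0 0 -1 1; 0.015 0.296 0 0 0 -1 1; 0.015 0.296 0 0 0 -1 1; 0.015 0.296 0 0 0 -1 1; 0.015 0.296 0 0 0 -1 1; 0.015 0.296 0 0 0 -1 1; 0.015 0.296 0 0 0 -1 1; 0.015 0.296 0 0 0 -1 1; 0.015 0.296 0 0 0 -1 1; 0.015 0.296 0 0 0 -1 1; 0.015 0.296 0 0 0 -1 1; 0 0 0 0 0 0 1"

```text
time_s: 13.78
ee_pos: [0.634, 0.0503, 0.214]
ee_rot: [[-0.778, -0.628, -0.007], [-0.628, 0.778, -0.004], [0.008, 0.001, -1.0]]
wrist_force: [-16.0, -13.0, -4.0]
gripper_width: 0.0244
grasp_force: 40.5
```

Call:
play_rows --motion "0 0 0 0 0 0 0; 0 0 0 0 0 0 0; 0 0 0 0 0 0 0; 0 0 0 0 0 0 0; 0 0 -0.6 0 0 0 0; 0 0 -0.8 0 0 0 0; 0 0 -0.8 0 0 0 0; 0 0 -0.8 0 0 0 0; 0 0 0 0 0 0 0"

```text
time_s: 14.53
ee_pos: [0.6397, 0.0522, 0.312]
ee_rot: [[-0.781, -0.624, 0.011], [-0.624, 0.781, 0.0], [-0.009, -0.007, -1.0]]
wrist_force: [1.1, -0.2, 1.3]
gripper_width: 0.0429
grasp_force: 0.0
```

```bash
python3 -c "
from h import *
to([.506,-.0129,.29],120);lev()
crop('side',200,140,400,340,3,'c3.png')"
```

```text
t14.5 pos [0.6397 0.0522 0.312 ] tilt [0.011 0.   ] yang 128.6 w 0.0429 F [ 1.1 -0.2  1.3]
 shift [4.84 1.09 0.68] wz 1.43
lever 1.190 r 0.0904
```

View pics/c3.png

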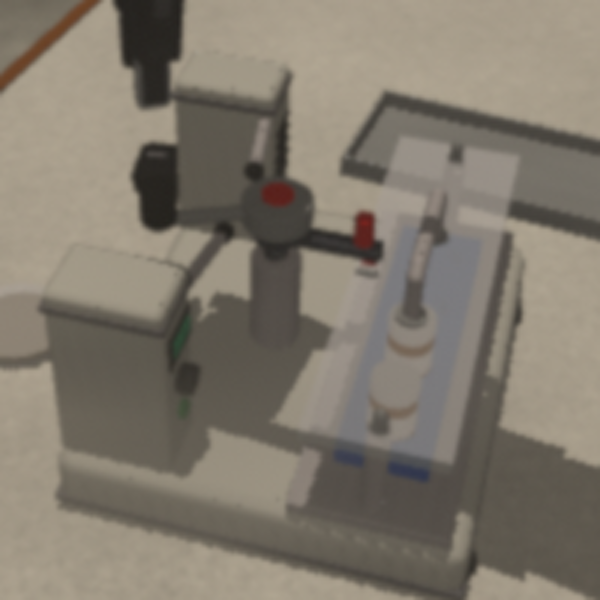

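Call:
play_rows --motion "0.97 0.22 0 0 0 0 0; 0.97 0.22 0 0 0 0 0; 0.97 0.22 0 0 0 0 0; 0.97 0.22 0 0 0 0 0; 0.97 0.22 0 0 0 0 0; 0 0 0 0 0 1 0; 0 0 0 0 0 1 0; 0 0 0 0 0 1 0; 0 0 0 0 0 1 0; 0 0 0 0 0 1 0; 0 0 0 0 0 0 0"

```text
time_s: 15.5
ee_pos: [0.5027, -0.0128, 0.3037]
ee_rot: [[-0.989, -0.145, -0.0], [-0.145, 0.989, 0.0], [0.0, 0.0, -1.0]]
wrist_force: [-0.1, 0.2, -0.1]
gripper_width: 0.0427
grasp_force: 0.0
```

```bash
python3 -c "
from h import *
to([.506,-.0129,.188],97.8)"
```

```text
t15.5 pos [ 0.5027 -0.0128  0.3037] tilt [-0.  0.] yang 98.3 w 0.0427 F [-0.1  0.2 -0.1]
 shift [-0.11 -0.02  3.86] wz 0.09
```

Call:
play_rows --motion "-0.11 0 0.9 0 0 0.09 0; 0 0 0.9 0 0 0 0; 0 0 0.9 0 0 0 0; 0 0 0.8 0 0 0 0; 0 0 0.36 0 0 0 0; 0 0 0 0 0 0 1; 0 0 0 0 0 0 1; 0 0 0 0 0 0 1; 0 0 0 0 0 0 1; 0 0 0 0 0 0 1; 0 0 0 0 0 0 1"

```text
time_s: 16.42
ee_pos: [0.5064, -0.0124, 0.1895]
ee_rot: [[-0.99, -0.141, 0.001], [-0.141, 0.99, -0.0], [-0.001, -0.0, -1.0]]
wrist_force: [-3.1, 0.6, 1.2]
gripper_width: 0.0127
grasp_force: 39.1
```

Call:
play_rows --motion "-0.0115 0.22 0 0 0 1 1; -0.0115 0.22 0 0 0 1 1; -0.0115 0.22 0 0 0 1 1; 0 0 0 0 0 0 1"

```text
time_s: 16.75
ee_pos: [0.5066, 0.008, 0.1893]
ee_rot: [[-0.984, 0.177, 0.001], [0.177, 0.984, 0.0], [-0.001, 0.0, -1.0]]
wrist_force: [-3.8, 3.0, 1.7]
gripper_width: 0.0131
grasp_force: 39.3
```

Call:
play_rows --motion "-0.0115 0.22 0 0 0 1 1; -0.0115 0.22 0 0 0 1 1; -0.0115 0.22 0 0 0 1 1; -0.0115 0.22 0 0 0 1 1; -0.0115 0.22 0 0 0 1 1; -0.0115 0.22 0 0 0 1 1; -0.0115 0.22 0 0 0 1 1; -0.0115 0.22 0 0 0 1 1; -0.0115 0.22 0 0 0 1 1; -0.0115 0.22 0 0 0 1 1; -0.0115 0.22 0 0 0 1 1; 0 0 0 0 0 0 1"

```text
time_s: 17.75
ee_pos: [0.5544, 0.0592, 0.1894]
ee_rot: [[-0.241, 0.97, 0.002], [0.97, 0.241, 0.003], [0.002, 0.002, -1.0]]
wrist_force: [-1.2, 7.9, 2.5]
gripper_width: 0.0129
grasp_force: 39.4
```

```bash
python3 -c "
from h import *
to([.506,-.0129,.188],97.8);print(sh(bot.observe()['ee_pos']))"
```

```text
t17.8 pos [0.5544 0.0592 0.1894] tilt [0.002 0.003] yang 14.0 w 0.0129 F [-1.2  7.9  2.5]
 shift [-1.94 -2.15  0.04] wz -13.97
[0.09899479 0.06492768 0.18944644]
```

Call:
play_rows --motion "0 0 0 0 0 0 0.5; 0 0 0 0 0 0 0.5; 0 0 0 0 0 0 0.5; 0 0 -0.5 0 0 0 0.5; 0 0 -0.8 0 0 0 0.5; 0 0 -0.9 0 0 0 0.5; 0 0 -0.9 0 0 0 0.5; 0 0 -0.5 0 0 0 0.5; 0 0 0 0 0 0 0"

```text
time_s: 18.5
ee_pos: [0.5553, 0.0573, 0.3019]
ee_rot: [[-0.244, 0.97, 0.008], [0.97, 0.244, -0.0], [-0.002, 0.008, -1.0]]
wrist_force: [0.6, -0.5, 1.1]
gripper_width: 0.0322
grasp_force: 0.0
```

```bash
python3 -c "
from h import *
crop('top',190,165,360,325,3.7,'c4.png')
to([.4651,-.0185,.30],7.8)"
```

```text
t18.6 pos [0.5545 0.0573 0.2992] tilt [ 0.005 -0.   ] yang 14.1 w 0.0397 F [ 0.6 -0.2 -0.2]
 shift [-1.72 -3.51 -0.04] wz 1.05
```

View pics/c4.png

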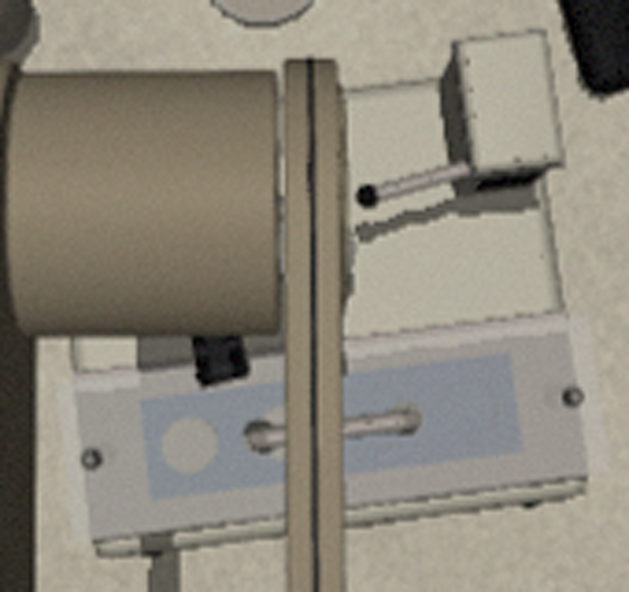

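Call:
play_rows --motion "-0.43 -0.88 0 0 0 0 0; -0.43 -0.88 0 0 0 0 0; -0.43 -0.88 0 0 0 0 0; -0.43 -0.88 0 0 0 0 0; 0 0 0 0 0 1 0; 0 0 0 0 0 0.05 0; 0 0 0 0 0 0 0"

```text
time_s: 19.13
ee_pos: [0.463, -0.0182, 0.2955]
ee_rot: [[-0.137, 0.991, -0.001], [0.991, 0.137, 0.0], [0.0, -0.001, -1.0]]
wrist_force: [0.6, -1.1, 0.6]
gripper_width: 0.0425
grasp_force: 0.0
```

```bash
python3 -c "
from h import *
to([.4651,-.0185,.183],7.8)
crop('side',200,140,400,340,3,'c5.png')"
```

```text
t19.1 pos [ 0.463  -0.0182  0.2955] tilt [-0.001  0.   ] yang 7.8 w 0.0425 F [ 0.6 -1.1  0.6]
 shift [-0.02  0.07  3.75] wz 0.01
```

View pics/c5.png

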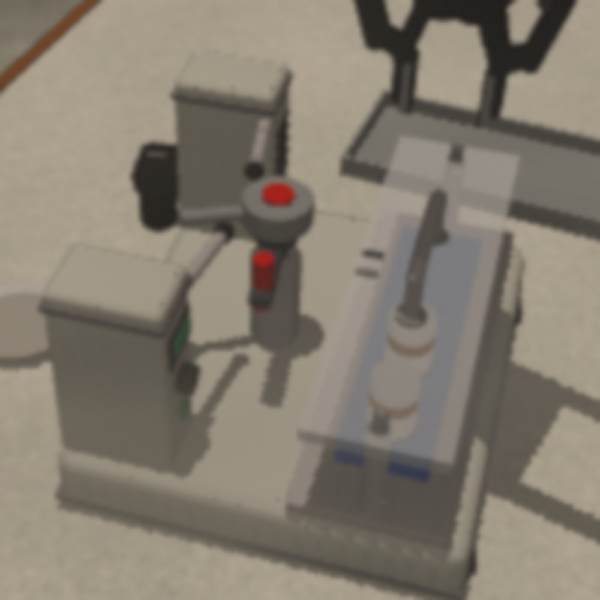

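Call:
play_rows --motion "0 0.05 0.9 0 0 0 0; 0 0 0.9 0 0 0 0; 0 0 0.9 0 0 0 0; 0 0 0.7 0 0 0 0; 0 0 0.35 0 0 0 0; 0 0 0 0 0 0 0; 0 0 0 0 0 0 1; 0 0 0 0 0 0 1; 0 0 0 0 0 0 1; 0 0 0 0 0 0 1; 0 0 0 0 0 0 1; 0 0 0 0 0 0 1" --grip_force 60

```text
time_s: 20.18
ee_pos: [0.4656, -0.0179, 0.1859]
ee_rot: [[-0.135, 0.991, 0.002], [0.991, 0.135, -0.0], [-0.001, 0.002, -1.0]]
wrist_force: [-3.0, 0.6, 7.0]
gripper_width: 0.0107
grasp_force: 58.8
```

```bash
python3 -c "
from h import *
to([.4651,-.0185,.25],7.8);print(bot.observe()['ft_torque'])"
```

```text
t20.2 pos [ 0.4656 -0.0179  0.1859] tilt [ 0.002 -0.   ] yang 7.8 w 0.0107 F [-3.   0.6  7. ]
 shift [-0.02 -0.01 -2.14] wz -0.01
[ 0.08664992  0.61914297 -0.15324663]
```

Call:
play_rows --motion "0 0 0 0 0 0 1; 0 0 0 0 0 0 1; 0 0 -0.2 0 0 0 1; 0 0 -0.2 0 0 0 1; 0 0 -0.2 0 0 0 1; 0 0 -0.2 0 0 0 1; 0 0 -0.2 0 0 0 1; 0 0 -0.2 0 0 0 1; 0 0 -0.3 0 0 0 1; 0 0 -0.3 0 0 0 1; 0 0 -0.3 0 0 0 1; 0 0 0 0 0 0 1" --grip_force 90

```text
time_s: 21.18
ee_pos: [0.466, -0.018, 0.2498]
ee_rot: [[-0.135, 0.991, 0.004], [0.991, 0.135, -0.001], [-0.001, 0.004, -1.0]]
wrist_force: [0.2, -1.1, -4.1]
gripper_width: 0.0104
grasp_force: 88.3
```

```bash
python3 -c "
from h import *
to([.4651,-.0185,.30],7.8);print(bot.observe()['ft_torque'])
crop('side',180,90,420,340,2.4,'c6.png')"
```

```text
t21.2 pos [ 0.466  -0.018   0.2498] tilt [ 0.004 -0.001] yang 7.8 w 0.0104 F [ 0.2 -1.1 -4.1]
 shift [-0.01 -0.02 -1.67] wz -0.01
[-0.02335838 -0.05254403 -0.06270766]
```

View pics/c6.png

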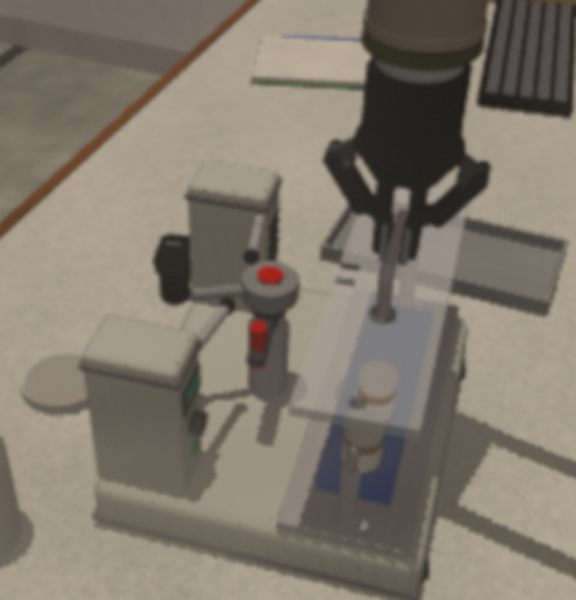

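Call:
play_rows --motion "0 0 -0.7 0 0 0 1; 0 0 -0.9 0 0 0 1; 0 0 -0.7 0 0 0 1; 0.5 0 0 0 0 0 1; 0.8 0 0 0 0 0 1; 1 0.03 0 0 0 0 1; 1 0.03 0 0 0 0 1; 1 0.03 0 0 0 0 1; 1 0.03 0 0 0 0 1; 1 0.03 0 0 0 0 1; 1 0.03 0 0 0 0 1; 1 0.03 0 0 0 0 1"

```text
time_s: 22.23
ee_pos: [0.4369, 0.2311, 0.3154]
ee_rot: [[-0.135, 0.991, -0.001], [0.991, 0.135, -0.0], [-0.0, -0.001, -1.0]]
wrist_force: [0.9, -0.1, -4.7]
gripper_width: 0.0099
grasp_force: 88.6
```

Call:
play_rows --motion "1 0.03 0 0 0 0 1; 1 0.03 0 0 0 0 1; 0.8 0.03 0 0 0 0 1; 0.4 0 0 0 0 -0.5 1; 0 0 0 0 0 -0.8 1; 0 0 0 0 0 -0.8 1; 0 0 0 0 0 -0.8 1; 0 0 0 0 0 -0.8 1; 0 0 0 0 0 -0.8 1; 0 0 0 0 0 -0.8 1; 0 0 0 0 0 -0.8 1; 0 0 0 0 0 -0.8 1"

```text
time_s: 23.23
ee_pos: [0.427, 0.3251, 0.3152]
ee_rot: [[-0.759, 0.651, -0.001], [0.651, 0.759, -0.001], [0.0, -0.001, -1.0]]
wrist_force: [0.5, -0.6, -4.9]
gripper_width: 0.0101
grasp_force: 88.6
```

```bash
python3 -c "
from h import *
to([.4488,.3592,.32],92.6);print(bot.observe()['grasp_force'])"
```

```text
t23.2 pos [0.427  0.3251 0.3152] tilt [-0.001 -0.001] yang 49.4 w 0.0101 F [ 0.5 -0.6 -4.9]
 shift [ 0.19  1.34 -0.16] wz -7.2
88.61556264921091
```

Call:
play_rows --motion "0.05 0.33 0 0 0 0 1; 0.05 0.34 0 0 0 0 1; 0.05 0.34 0 0 0 0 1; 0.05 0.34 0 0 0 0 1; 0 0 0 0 0 -0.9 1; 0 0 0 0 0 -0.9 1; 0 0 0 0 0 -0.9 1; 0 0 0 0 0 -0.9 1; 0 0 0 0 0 -0.9 1; 0 0 0 0 0 -0.9 1; 0 0 0 0 0 -0.9 1; 0 0 0 0 0 -0.9 1"

```text
time_s: 24.23
ee_pos: [0.4489, 0.3597, 0.3151]
ee_rot: [[-0.999, -0.046, -0.001], [-0.046, 0.999, -0.001], [0.001, -0.001, -1.0]]
wrist_force: [-0.1, -0.4, -4.3]
gripper_width: 0.0103
grasp_force: 88.7
```

```bash
python3 -c "
from h import *
to([.4488,.3592,.061],92.6);print(bot.observe()['grasp_force'])
cv2.imwrite('pics/c7.png',bot.camera('top')[:,:,::-1])"
```

```text
t24.2 pos [0.4489 0.3597 0.3151] tilt [-0.001 -0.001] yang 92.6 w 0.0103 F [-0.1 -0.4 -4.3]
 shift [-0.   -0.01  8.47] wz 0.0
88.66103757522069
```

View pics/c7.png

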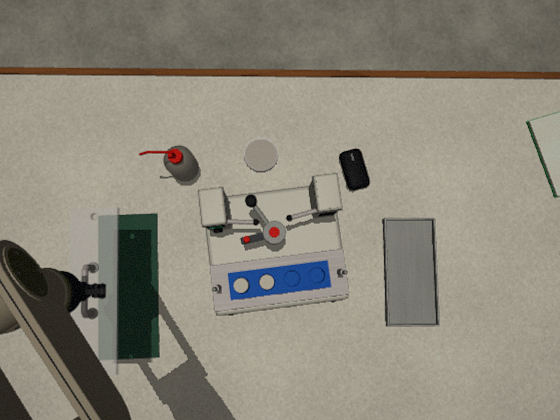

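Call:
play_rows --motion "0 0 0.9 0 0 0 1; 0 0 1 0 0 0 1; 0 0 1 0 0 0 1; 0 0 1 0 0 0 1; 0 0 1 0 0 0 1; 0 0 1 0 0 0 1; 0 0 0.9 0 0 0 1; 0 0 0.6 0 0 0 1; 0 0 0.4 0 0 0 1; 0 0 0.25 0 0 0 1; 0 0 0.2 0 0 0 1; 0 0 0.05 0 0 0 1"

```text
time_s: 25.28
ee_pos: [0.4492, 0.3599, 0.0668]
ee_rot: [[-0.999, -0.041, 0.0], [-0.041, 0.999, 0.0], [-0.0, 0.0, -1.0]]
wrist_force: [0.4, -0.1, -3.7]
gripper_width: 0.0103
grasp_force: 88.6
```

```bash
python3 -c "
from h import *
to([.4488,.3592,.061],92.6)"
```

```text
t25.3 pos [0.4492 0.3599 0.0668] tilt [0. 0.] yang 92.3 w 0.0103 F [ 0.4 -0.1 -3.7]
 shift [ 0.02 -0.02  0.19] wz -0.05
```

Call:
play_rows --motion "0 0 0.1 0 0 0 1; 0 0 0.06 0 0 0 1; 0 0 0.03 0 0 0 1; 0 0 0 0 0 0 1"

```text
time_s: 25.62
ee_pos: [0.4495, 0.36, 0.0619]
ee_rot: [[-0.999, -0.041, 0.001], [-0.041, 0.999, 0.001], [-0.001, 0.0, -1.0]]
wrist_force: [-0.5, -0.1, -5.1]
gripper_width: 0.0102
grasp_force: 88.6
```

Call:
play_rows --motion "0 0 0.05 0 0 0 1; 0 0 0.03 0 0 0 1; 0 0 0 0 0 0 1"

```text
time_s: 25.87
ee_pos: [0.4497, 0.3596, 0.0604]
ee_rot: [[-0.999, -0.041, 0.001], [-0.041, 0.999, -0.0], [-0.001, -0.0, -1.0]]
wrist_force: [-4.4, -5.7, 7.2]
gripper_width: 0.0102
grasp_force: 90.4
```

Call:
play_rows --motion "0 0 0 0 0 0 0; 0 0 0 0 0 0 0; 0 0 0 0 0 0 0; 0 0 0 0 0 0 0; 0 0 -0.4 0 0 0 0; 0 0 -0.8 0 0 0 0; 0 0 -1 0 0 0 0; 0 0 -1 0 0 0 0; 0 0 -1 0 0 0 0; 0 0 -1 0 0 0 0; 0 0 -1 0 0 0 -0.4; 0 0 0 0 0 0 -0.4" --grip_force 25

```text
time_s: 26.87
ee_pos: [0.4517, 0.3617, 0.2541]
ee_rot: [[-0.999, -0.041, 0.01], [-0.041, 0.999, 0.007], [-0.01, 0.006, -1.0]]
wrist_force: [0.3, 0.2, 1.1]
gripper_width: 0.0595
grasp_force: 0.0
```

```bash
python3 -c "
from h import *
a=ray('top',241,285,.127);b=ray('top',266.5,282,.127);print(a,b,sh(a),sh(b),wo(0,.09),wo(0,.03))
to([*wo(0,.09),.25],7.8)"
```

```text
[0.45300598 0.06956303 0.127     ] [0.4598112  0.01139505 0.127     ] [-6.93320129e-05  8.88895793e-02  1.27000000e-01] [-0.00119586  0.03033572  0.127     ] [0.45292445 0.07067262] [0.46104148 0.01122421]
t26.9 pos [0.4517 0.3617 0.2541] tilt [0.01  0.007] yang 92.4 w 0.0595 F [0.3 0.2 1.1]
 shift [ 0.36 -9.69  0.07] wz 14.1
```

Call:
play_rows --motion "0 -0.97 0 0 0 0 -0.4; 0 -0.97 0 0 0 0 -0.4; 0 -0.97 0 0 0 0 -0.4; 0 -0.97 0 0 0 0 -0.4; 0 -0.97 0 0 0 0 -0.4; 0 -0.97 0 0 0 0 -0.4; 0 -0.97 0 0 0 0 -0.4; 0 -0.97 0 0 0 0 -0.4; 0 -0.97 0 0 0 0 -0.4; 0 -0.97 0 0 0 0 -0.4; 0 0 0 0 0 1 -0.4; 0 0 0 0 0 1 -0.4"

```text
time_s: 27.87
ee_pos: [0.4613, 0.0674, 0.2458]
ee_rot: [[-0.985, 0.175, 0.001], [0.175, 0.985, -0.0], [-0.001, 0.0, -1.0]]
wrist_force: [-0.9, 0.3, 0.2]
gripper_width: 0.0597
grasp_force: 0.0
```

Call:
play_rows --motion "0 0 0 0 0 1 -0.4; 0 0 0 0 0 1 -0.4; 0 0 0 0 0 1 -0.4; 0 0 0 0 0 1 -0.4; 0 0 0 0 0 1 -0.4; 0 0 0 0 0 1 -0.4; 0 0 0 0 0 1 -0.4; 0 0 0 0 0 1 -0.4; 0 0 0 0 0 1 -0.4; 0 0 0 0 0 1 -0.4; 0 0 0 0 0 1 -0.4; 0 0 0 0 0 1 -0.4"

```text
time_s: 28.87
ee_pos: [0.4611, 0.0691, 0.2457]
ee_rot: [[-0.14, 0.99, 0.001], [0.99, 0.14, 0.0], [-0.0, 0.001, -1.0]]
wrist_force: [-0.1, -1.0, -0.5]
gripper_width: 0.0598
grasp_force: 0.0
```

```bash
python3 -c "
from h import *
cv2.imwrite('pics/c8.png',bot.camera('top')[:,:,::-1])
to([*wo(0,.089),.115],7.8)"
```

```text
t28.9 pos [0.4611 0.0691 0.2457] tilt [0.001 0.   ] yang 7.6 w 0.0599 F [ 0.3 -0.3 -0.1]
 shift [ 0.06 -0.27  4.36] wz -0.03
```

View pics/c8.png

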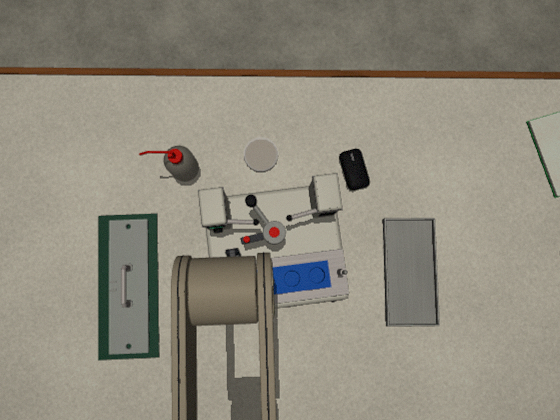

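Call:
play_rows --motion "0.06 -0.27 0.9 0 0 0 -0.4; 0 0 0.9 0 0 0 -0.4; 0 0 0.9 0 0 0 -0.4; 0 0 0.8 0 0 0 -0.4; 0 0 0.5 0 0 0 -0.4; 0 0 0.35 0 0 0 -0.4; 0 0 0 0 0 0 0.6; 0 0 0 0 0 0 0.6; 0 0 0 0 0 0 0.6; 0 0 0 0 0 0 0.6; 0 0 0 0 0 0 0.6"

```text
time_s: 29.83
ee_pos: [0.4537, 0.0697, 0.1157]
ee_rot: [[-0.146, 0.989, 0.002], [0.989, 0.146, 0.0], [-0.0, 0.002, -1.0]]
wrist_force: [-0.1, 0.4, 0.1]
gripper_width: 0.033
grasp_force: 24.9
```

Call:
play_rows --motion "0 0 0 0 0 0 0.6; 0 0 -0.3 0 0 0 0.6; 0 0 -0.7 0 0 0 0.6; 0 0 -0.9 0 0 0 0.6; 0 0 -0.9 0 0 0 0.6; 0 0 -0.9 0 0 0 0.6; 0 0 0 0 0 0 0.6" --grip_force 45

```text
time_s: 30.42
ee_pos: [0.4558, 0.0698, 0.2327]
ee_rot: [[-0.145, 0.989, 0.01], [0.989, 0.145, 0.0], [-0.001, 0.01, -1.0]]
wrist_force: [1.2, -0.1, 0.6]
gripper_width: 0.0324
grasp_force: 45.3
```

```bash
python3 -c "
from h import *
to([.52,-.35,.224],7.8);print(bot.observe()['grasp_force'])"
```

```text
t30.4 pos [0.4558 0.0698 0.2327] tilt [0.01 0.  ] yang 8.4 w 0.0324 F [ 1.2 -0.1  0.6]
 shift [-14.15   0.08   0.3 ] wz 0.09
45.31920488923788
```

Call:
play_rows --motion "-0.5 0 0 0 0 0 0.6; -1 0 0 0 0 0 0.6; -1 0 0 0 0 0 0.6; -1 0 0 0 0 0 0.6; -1 0 0 0 0 0 0.6; -1 0 0 0 0 0 0.6; -1 0 0 0 0 0 0.6; -1 0 0 0 0 0 0.6; -1 0 0 0 0 0 0.6; -1 0 0 0 0 0 0.6; -1 0 0 0 0 0 0.6; -1 0 0 0 0 0 0.6"

```text
time_s: 31.42
ee_pos: [0.5029, -0.2732, 0.2258]
ee_rot: [[-0.145, 0.989, 0.0], [0.989, 0.145, -0.0], [-0.0, 0.0, -1.0]]
wrist_force: [0.7, 0.3, -0.4]
gripper_width: 0.0328
grasp_force: 45.3
```

Call:
play_rows --motion "-1 0.05 0 0 0 0 0.6; -1 0.05 0 0 0 0 0.6; -0.6 0 0 0 0 0 0.6; 0 0 0 0 0 0 0.6"

```text
time_s: 31.75
ee_pos: [0.5169, -0.352, 0.2254]
ee_rot: [[-0.143, 0.99, -0.0], [0.99, 0.143, -0.001], [-0.001, -0.0, -1.0]]
wrist_force: [-0.0, 0.2, -0.6]
gripper_width: 0.0329
grasp_force: 45.3
```

```bash
python3 -c "
from h import *
to([.52,-.35,.052],7.8);print(bot.observe()['grasp_force'])
crop('side',230,60,500,260,2.8,'c9.png')"
```

```text
t31.8 pos [ 0.5169 -0.352   0.2254] tilt [-0.    -0.001] yang 8.2 w 0.0329 F [-0.   0.2 -0.6]
 shift [0.06 0.11 5.78] wz 0.07
45.30237078666687
```

View pics/c9.png

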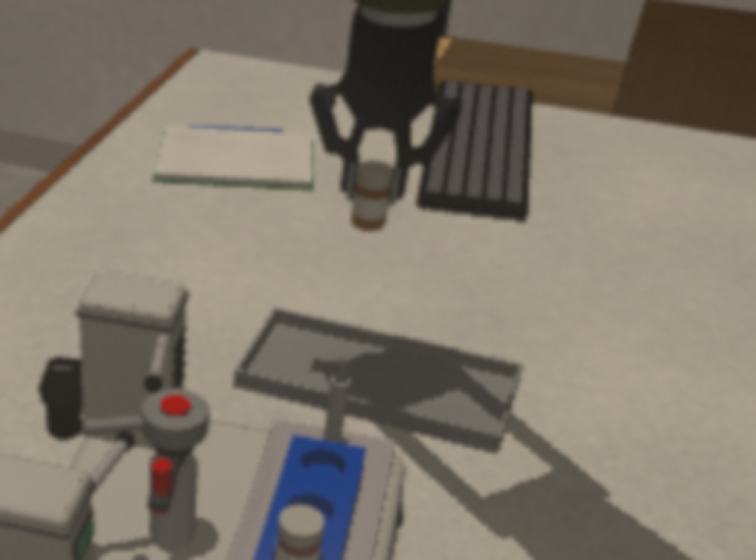

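Call:
play_rows --motion "0 0.1 0.9 0 0 0 0.6; 0 0 1 0 0 0 0.6; 0 0 1 0 0 0 0.6; 0 0 1 0 0 0 0.6; 0 0 0.8 0 0 0 0.6; 0 0 0.5 0 0 0 0.6; 0 0 0.3 0 0 0 0.6; 0 0 0.2 0 0 0 0.6; 0 0 0.05 0 0 0 0.6; 0 0 0 0 0 0 0.6"

```text
time_s: 32.63
ee_pos: [0.5207, -0.3479, 0.0537]
ee_rot: [[-0.146, 0.989, 0.001], [0.989, 0.146, -0.001], [-0.001, 0.001, -1.0]]
wrist_force: [0.3, 0.0, -0.4]
gripper_width: 0.0325
grasp_force: 45.3
```

Call:
play_rows --motion "0 0 0.06 0 0 0 0.6; 0 0 0.04 0 0 0 0.6; 0 0 0 0 0 0 0.6"

```text
time_s: 32.88
ee_pos: [0.5207, -0.3484, 0.0507]
ee_rot: [[-0.145, 0.989, 0.001], [0.989, 0.145, -0.001], [-0.001, 0.001, -1.0]]
wrist_force: [0.4, -0.6, -0.3]
gripper_width: 0.0328
grasp_force: 45.3
```

Call:
play_rows --motion "0 0 0.03 0 0 0 0.6; 0 0 0 0 0 0 0.6; 0 0 0 0 0 0 0.2; 0 0 0 0 0 0 -0.1; 0 0 0 0 0 0 -0.4; 0 0 0 0 0 0 -0.4; 0 0 -0.4 0 0 0 -0.4; 0 0 -0.9 0 0 0 -0.4; 0 0 -1 0 0 0 -0.4; 0 0 -1 0 0 0 -0.4; 0 0 -1 0 0 0 -0.4; 0 0 -1 0 0 0 -0.4"

```text
time_s: 33.88
ee_pos: [0.5201, -0.3479, 0.2105]
ee_rot: [[-0.145, 0.989, 0.001], [0.989, 0.145, -0.0], [-0.0, 0.0, -1.0]]
wrist_force: [0.8, -0.8, -0.0]
gripper_width: 0.0597
grasp_force: 0.0
```

```bash
python3 -c "
from h import *
to([*wo(0,.03),.225],7.8)"
```

```text
t33.9 pos [ 0.5201 -0.3479  0.2105] tilt [ 0.001 -0.   ] yang 8.4 w 0.0597 F [ 0.8 -0.8 -0. ]
 shift [12.13 -0.21 -0.49] wz 0.09
```

Call:
play_rows --motion "0 0 -0.6 0 0 0 -0.4; 1 0 0 0 0 0 -0.4; 1 0 0 0 0 0 -0.4; 1 0 0 0 0 0 -0.4; 1 0 0 0 0 0 -0.4; 1 0 0 0 0 0 -0.4; 1 0 0 0 0 0 -0.4; 1 0 0 0 0 0 -0.4; 1 0 0 0 0 0 -0.4; 1 0 0 0 0 0 -0.4; 1 -0.1 0 0 0 0 -0.4; 1 -0.1 0 0 0 0 -0.4"

```text
time_s: 34.88
ee_pos: [0.4659, -0.021, 0.227]
ee_rot: [[-0.145, 0.989, 0.001], [0.989, 0.145, -0.0], [-0.0, 0.001, -1.0]]
wrist_force: [-0.0, 0.9, -0.2]
gripper_width: 0.0599
grasp_force: 0.0
```

Call:
play_rows --motion "1 0 0 0 0 0 -0.4; 0.1 0 0 0 0 0.09 -0.4; 0 0 0 0 0 0 -0.4"

```text
time_s: 35.13
ee_pos: [0.4614, 0.0117, 0.227]
ee_rot: [[-0.139, 0.99, 0.001], [0.99, 0.139, 0.0], [-0.0, 0.001, -1.0]]
wrist_force: [0.5, -0.1, 0.5]
gripper_width: 0.06
grasp_force: 0.0
```

```bash
python3 -c "
from h import *
to([*wo(-.0005,.03),.115],7.8)
crop('top',180,160,460,370,2.8,'c10.png')"
```

```text
t35.1 pos [0.4614 0.0117 0.227 ] tilt [0.001 0.   ] yang 8.0 w 0.0600 F [ 0.5 -0.1  0.5]
 shift [-0.01 -0.04  3.73] wz 0.03
```

View pics/c10.png

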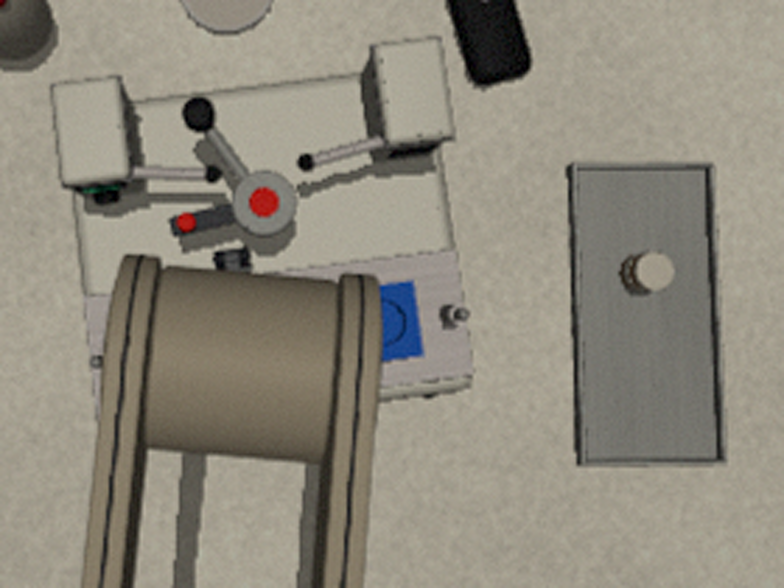

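Jar 1 stands in the tray (crop 655,272). Now jar 2.

Call:
play_rows --motion "0 -0.03 0.9 0 0 0 -0.4; 0 0 0.9 0 0 0 -0.4; 0 0 0.9 0 0 0 -0.4; 0 0 0.6 0 0 0 -0.4; 0 0 0.4 0 0 0 -0.4; 0 0 0 0 0 0 -0.4; 0 0 0 0 0 0 0.6; 0 0 0 0 0 0 0.6; 0 0 0 0 0 0 0.6; 0 0 0 0 0 0 0.6; 0 0 0 0 0 0 0.6; 0 0 0 0 0 0 0.6"

```text
time_s: 36.18
ee_pos: [0.4617, 0.0099, 0.1164]
ee_rot: [[-0.136, 0.991, 0.002], [0.991, 0.136, -0.001], [-0.001, 0.002, -1.0]]
wrist_force: [-1.4, -3.0, 6.5]
gripper_width: 0.0327
grasp_force: 45.0
```

Call:
play_rows --motion "0 0 -0.3 0 0 0 0.6; 0 0 -0.7 0 0 0 0.6; 0 0 -0.9 0 0 0 0.6; 0 0 -0.9 0 0 0 0.6; 0 0 -0.9 0 0 0 0.6; 0 0 0 0 0 0 0.6; 0 0 0 0 0 0 0.6"

```text
time_s: 36.77
ee_pos: [0.4618, 0.0102, 0.2285]
ee_rot: [[-0.136, 0.991, 0.004], [0.991, 0.136, -0.0], [-0.001, 0.004, -1.0]]
wrist_force: [-0.4, -0.4, -0.7]
gripper_width: 0.0325
grasp_force: 46.4
```

```bash
python3 -c "
from h import *
to([.44,-.35,.224],7.8);print(bot.observe()['grasp_force'])"
```

```text
t36.8 pos [0.4618 0.0102 0.2285] tilt [ 0.004 -0.   ] yang 7.8 w 0.0325 F [-0.4 -0.4 -0.7]
 shift [-11.8   -2.36   0.15] wz 0.01
46.422912776470184
```

Call:
play_rows --motion "-0.5 -0.1 0 0 0 0 0.6; -1 -0.2 0 0 0 0 0.6; -1 -0.2 0 0 0 0 0.6; -1 -0.2 0 0 0 0 0.6; -1 -0.2 0 0 0 0 0.6; -1 -0.2 0 0 0 0 0.6; -1 -0.2 0 0 0 0 0.6; -1 -0.2 0 0 0 0 0.6; -1 -0.2 0 0 0 0 0.6; -1 -0.2 0 0 0 0 0.6; -1 -0.2 0 0 0 0 0.6; -1 -0.2 0 0 0 0 0.6"

```text
time_s: 37.77
ee_pos: [0.4382, -0.3418, 0.2243]
ee_rot: [[-0.136, 0.991, -0.002], [0.991, 0.136, 0.002], [0.002, -0.002, -1.0]]
wrist_force: [0.5, 0.5, -0.5]
gripper_width: 0.0326
grasp_force: 46.4
```

Call:
play_rows --motion "-0.3 -0.1 0 0 0 0 0.6; 0 0 0.9 0 0 0 0.6; 0 0 1 0 0 0 0.6; 0 0 1 0 0 0 0.6; 0 0 1 0 0 0 0.6; 0 0 0.8 0 0 0 0.6; 0 0 0.5 0 0 0 0.6; 0 0 0.2 0 0 0 0.6; 0 0 0 0 0 0 0.6"

```text
time_s: 38.52
ee_pos: [0.4359, -0.3484, 0.0612]
ee_rot: [[-0.136, 0.991, -0.004], [0.991, 0.136, 0.004], [0.004, -0.003, -1.0]]
wrist_force: [0.1, 0.0, 0.6]
gripper_width: 0.0326
grasp_force: 46.4
```

```bash
python3 -c "
from h import *
to([.44,-.35,.0505],7.8);print(bot.observe()['grasp_force'])"
```

```text
t38.5 pos [ 0.4359 -0.3484  0.0612] tilt [-0.004  0.004] yang 7.8 w 0.0326 F [0.1 0.  0.6]
 shift [-0.07  0.13  0.36] wz 0.01
46.41543388366699
```

Call:
play_rows --motion "0 0 0.15 0 0 0 0.6; 0 0 0.1 0 0 0 0.6; 0 0 0.05 0 0 0 0.6; 0 0 0 0 0 0 0.6; 0 0 0 0 0 0 0.6"

```text
time_s: 38.93
ee_pos: [0.4378, -0.3506, 0.0557]
ee_rot: [[-0.136, 0.991, 0.001], [0.991, 0.136, -0.001], [-0.001, 0.001, -1.0]]
wrist_force: [-0.4, -0.5, -0.5]
gripper_width: 0.0327
grasp_force: 46.4
```

Call:
play_rows --motion "0 0 0.08 0 0 0 0.6; 0 0 0.05 0 0 0 0.6; 0 0 0 0 0 0 0.6; 0 0 0 0 0 0 0.6"

```text
time_s: 39.27
ee_pos: [0.4378, -0.3506, 0.0515]
ee_rot: [[-0.136, 0.991, 0.001], [0.991, 0.136, -0.001], [-0.001, 0.001, -1.0]]
wrist_force: [-1.0, 0.3, 2.8]
gripper_width: 0.0326
grasp_force: 46.5
```

Contact with the tray floor; release, rise and back off to the robot's side.

Call:
play_rows --motion "0 0 0 0 0 0 0.2; 0 0 0 0 0 0 -0.1; 0 0 0 0 0 0 -0.4; 0 0 0 0 0 0 -0.4; 0 0 -0.4 0 0 0 -0.4; 0 0 -0.9 0 0 0 -0.4; 0 0 -1 0 0 0 -0.4; 0 0 -1 0 0 0 -0.4; 0 0 -1 0 0 0 -0.4; 0 0 -1 0 0 0 -0.4; 0 0 -1 0 0 0 -0.4; 0 0 -0.5 0 0 0 -0.4"

```text
time_s: 40.27
ee_pos: [0.4385, -0.3512, 0.261]
ee_rot: [[-0.136, 0.991, 0.005], [0.991, 0.136, -0.004], [-0.005, 0.004, -1.0]]
wrist_force: [-0.1, -0.1, 1.0]
gripper_width: 0.0601
grasp_force: 0.0
```

Call:
play_rows --motion "0.8 -0.8 0 0 0 0 -0.4; 0.8 -0.8 0 0 0 0 -0.4; 0.8 -0.5 0 0 0 0 -0.4; 0.8 0 0 0 0 0 -0.4; 0.8 0 0 0 0 0 -0.4; 0.8 0 0 0 0 0 -0.4; 0 0 0 0 0 0 -0.4; 0 0 0 0 0 0 -0.4"

```text
time_s: 40.93
ee_pos: [0.3556, -0.2156, 0.2562]
ee_rot: [[-0.138, 0.99, 0.002], [0.99, 0.138, -0.001], [-0.001, 0.001, -1.0]]
wrist_force: [-0.8, -0.2, -0.1]
gripper_width: 0.0595
grasp_force: 0.0
```

```bash
python3 -c "
from h import *
cv2.imwrite('pics/c11.png',bot.camera('top')[:,:,::-1])
print(bot.observe()['time_s'],ray('top',261,155,.014),bot.observe()['ee_pos'])"
```

```text
40.9833 [0.78185891 0.02723418 0.014     ] [ 0.35566099 -0.21629701  0.25604377]
```

View pics/c11.png

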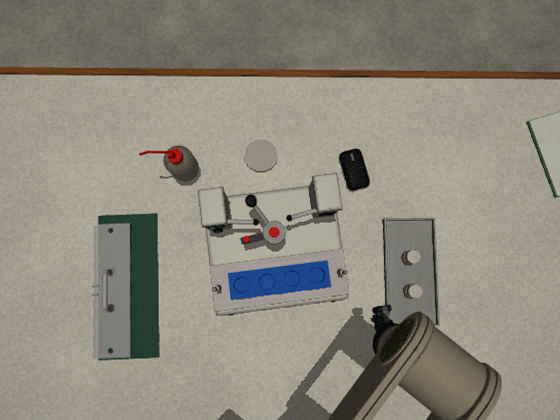

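```bash
python3 - <<'E'
from h import *
a=cv2.imread('pics/c8.png');b=cv2.imread('pics/c11.png')
P=[]
for nm,(x0,y0,x1,y1),z in[("top",(112,221,144,240),.014),("bot",(112,336,144,352),.014),("handle",(116,260,136,310),.05)]:
    t=a[y0:y1,x0:x1]; r=cv2.matchTemplate(b[y0-25:y1+25,x0-45:x1+30],t,cv2.TM_CCOEFF_NORMED);_,s,_,l=cv2.minMaxLoc(r)
    d=np.array(l)-[45,25]; c=np.array([(x0+x1)/2,(y0+y1)/2])
    p,q=ray("top",*c,z),ray("top",*(c+d),z); print(nm,s,d,(q-p).round(4))
to([.4497,.3596,.25],92.6)
crop('top',80,205,170,370,3.5,'c12.png')
E
```

```text
top 0.8787892460823059 [-17   4] [-0.0102  0.0423  0.    ]
bot 0.8791036009788513 [-18   4] [-0.0095  0.0436  0.    ]
handle 0.8706343770027161 [-18   4] [-0.0096  0.043   0.    ]
t41.0 pos [ 0.3557 -0.2163  0.256 ] tilt [ 0.001 -0.001] yang 7.9 w 0.0597 F [-0.8 -0.9  0.3]
 shift [18.59  5.74  0.18] wz -14.12
```

View pics/c12.png

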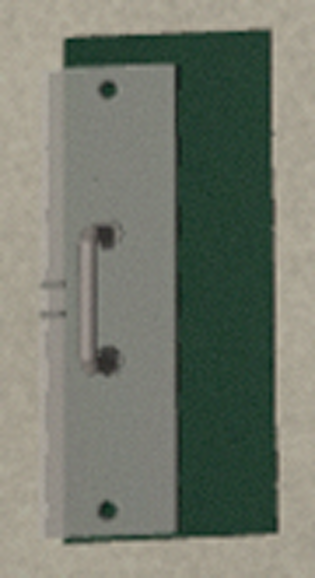

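Call:
play_rows --motion "1 0.28 0 0 0 0 0; 1 0.28 0 0 0 0 0; 1 0.28 0 0 0 0 0; 1 0.28 0 0 0 0 0; 1 0.28 0 0 0 0 0; 1 0.28 0 0 0 0 0; 1 0.28 0 0 0 0 0; 1 0.28 0 0 0 0 0; 1 0.28 0 0 0 0 0; 1 0.28 0 0 0 0 0; 1 0.28 0 0 0 0 0; 1 0.28 0 0 0 0 0" --grip_force 60

```text
time_s: 42.03
ee_pos: [0.407, 0.1552, 0.2553]
ee_rot: [[-0.135, 0.991, 0.0], [0.991, 0.135, -0.0], [-0.0, 0.0, -1.0]]
wrist_force: [0.1, 0.4, 0.9]
gripper_width: 0.0427
grasp_force: 0.0
```

Call:
play_rows --motion "1 0.28 0 0 0 0 0; 1 0.28 0 0 0 0 0; 1 0.28 0 0 0 0 0; 1 0.28 0 0 0 0 0; 1 0.28 0 0 0 0 0; 1 0.28 0 0 0 0 0; 1 0.28 0 0 0 0 0; 1 0.28 0 0 0 0 0; 0 0 0 0 0 -1 0; 0 0 0 0 0 -1 0; 0 0 0 0 0 -1 0; 0 0 0 0 0 -1 0"

```text
time_s: 43.03
ee_pos: [0.4412, 0.4009, 0.2543]
ee_rot: [[-0.531, 0.847, -0.001], [0.847, 0.531, -0.001], [-0.0, -0.001, -1.0]]
wrist_force: [0.3, -0.1, 0.2]
gripper_width: 0.0427
grasp_force: 0.0
```

Call:
play_rows --motion "0 0 0 0 0 -1 0; 0 0 0 0 0 -1 0; 0 0 0 0 0 -1 0; 0 0 0 0 0 -1 0; 0 0 0 0 0 -1 0; 0 0 0 0 0 -1 0; 0 0 0 0 0 -1 0; 0 0 0 0 0 -1 0; 0 0 0 0 0 -1 0; 0 0 0 0 0 -1 0; 0 0 0 0 0 -0.1 0; 0 0 0 0 0 0 0"

```text
time_s: 44.03
ee_pos: [0.441, 0.4007, 0.2547]
ee_rot: [[-0.999, -0.039, -0.0], [-0.039, 0.999, -0.0], [0.0, -0.0, -1.0]]
wrist_force: [-0.7, 0.6, 0.8]
gripper_width: 0.0425
grasp_force: 0.0
```

```bash
python3 -c "
from h import *
to([.44,.4026,.0605],92.4)"
```

```text
t44.0 pos [0.441  0.4007 0.2547] tilt [-0. -0.] yang 92.2 w 0.0425 F [-0.7  0.6  0.8]
 shift [0.03 0.07 6.47] wz -0.03
```

Call:
play_rows --motion "0 0.06 0.9 0 0 0 0; 0 0 1 0 0 0 0; 0 0 1 0 0 0 0; 0 0 1 0 0 0 0; 0 0 1 0 0 0 0; 0 0 0.7 0 0 0 0; 0 0 0.5 0 0 0 0; 0 0 0.25 0 0 0 0; 0 0 0 0 0 0 0; 0 0 0 0 0 0 0.5; 0 0 0 0 0 0 1; 0 0 0 0 0 0 1"

```text
time_s: 45.03
ee_pos: [0.4414, 0.4033, 0.0665]
ee_rot: [[-0.999, -0.042, 0.002], [-0.042, 0.999, 0.001], [-0.002, 0.001, -1.0]]
wrist_force: [2.0, -0.4, -0.9]
gripper_width: 0.0106
grasp_force: 61.0
```

Call:
play_rows --motion "0 0 0 0 0 0 1; 0 0 0 0 0 0 1; 0 0 0 0 0 0 1; 0 0 -0.3 0 0 0 1; 0 0 -0.4 0 0 0 1; 0 0 -0.5 0 0 0 1; 0 0 0 0 0 0 1; 0 0 0 0 0 0 1" --grip_force 90

```text
time_s: 45.7
ee_pos: [0.441, 0.4037, 0.1022]
ee_rot: [[-0.999, -0.042, 0.002], [-0.042, 0.999, 0.002], [-0.002, 0.002, -1.0]]
wrist_force: [0.3, 0.0, -5.3]
gripper_width: 0.0099
grasp_force: 89.4
```

```bash
python3 -c "
from h import *
to([.4495,.3596,.0605],92.6);print(bot.observe()['ft_torque'])"
```

```text
t45.7 pos [0.441  0.4037 0.1022] tilt [0.002 0.002] yang 92.4 w 0.0099 F [ 0.3  0.  -5.3]
 shift [-0.22 -1.48  1.39] wz -0.03
[ 0.04326944 -0.05695523  0.02417279]
```

Call:
play_rows --motion "-0.1 -0.7 0 0 0 0 1; -0.12 -0.78 0 0 0 -0.03 1; 0 0 0 0 0 0 1; 0 0 0.5 0 0 0 1; 0 0 0.35 0 0 0 1; 0 0 0.15 0 0 0 1; 0 0 0.07 0 0 0 1; 0 0 0 0 0 0 1; 0 0 0 0 0 0 1"

```text
time_s: 46.45
ee_pos: [0.4486, 0.3591, 0.0685]
ee_rot: [[-0.999, -0.046, -0.0], [-0.046, 0.999, 0.0], [0.0, 0.0, -1.0]]
wrist_force: [0.8, -0.4, -3.6]
gripper_width: 0.0096
grasp_force: 89.4
```

Call:
play_rows --motion "0 0 0.06 0 0 0 1; 0 0 0.03 0 0 0 1; 0 0 0 0 0 0 1; 0 0 0 0 0 0 1"

```text
time_s: 46.78
ee_pos: [0.4492, 0.3591, 0.0665]
ee_rot: [[-0.999, -0.045, 0.001], [-0.045, 0.999, 0.001], [-0.001, 0.001, -1.0]]
wrist_force: [-0.6, -1.5, -0.8]
gripper_width: 0.0095
grasp_force: 90.1
```

Call:
play_rows --motion "0 0 0.03 0 0 0 1; 0 0 0 0 0 0 1; 0 0 0 0 0 0 0.5; 0 0 0 0 0 0 0.2; 0 0 0 0 0 0 0; 0 0 0 0 0 0 0; 0 0 -0.4 0 0 0 0; 0 0 -0.8 0 0 0 0; 0 0 -1 0 0 0 0; 0 0 -1 0 0 0 0; 0 0 -1 0 0 0 0; 0 0 -1 0 0 0 0"

```text
time_s: 47.78
ee_pos: [0.4485, 0.3587, 0.2233]
ee_rot: [[-0.999, -0.045, 0.001], [-0.045, 0.999, 0.0], [-0.001, 0.0, -1.0]]
wrist_force: [0.3, -0.1, -0.7]
gripper_width: 0.0428
grasp_force: 0.0
```

Call:
play_rows --motion "0.5 -0.9 -0.5 0 0 0 0; 0.5 -0.9 0 0 0 0 0; 0 -0.9 0 0 0 0 0; 0 -0.9 0 0 0 0 0; 0 -0.9 0 0 0 0 0; 0 -0.9 0 0 0 0 0; 0 -0.9 0 0 0 0 0; 0 -0.9 0 0 0 0 0; 0 -0.9 0 0 0 0 0; 0 -0.5 0 0 0 0 0; 0 0 0 0 0 0 0; 0 0 0 0 0 0 0"

```text
time_s: 48.78
ee_pos: [0.4306, 0.0992, 0.2368]
ee_rot: [[-0.999, -0.043, 0.001], [-0.043, 0.999, 0.0], [-0.001, 0.0, -1.0]]
wrist_force: [0.7, 0.2, -0.5]
gripper_width: 0.0428
grasp_force: 0.0
```

```bash
python3 - <<'E'
from h import *
b=bot.camera('top')[:,:,::-1].copy();a0=cv2.imread('pics/c8.png');c=cv2.imread('pics/c11.png');t0=cv2.imread('pics/top0.png')
def m(nm,a,x0,y0,x1,y1):
    r=cv2.matchTemplate(b[y0-20:y1+20,x0-20:x1+20],a[y0:y1,x0:x1],cv2.TM_CCOEFF_NORMED);_,s,_,l=cv2.minMaxLoc(r);print(nm,round(s,3),np.array(l)-20)
m("holeT",a0,112,221,144,240);m("holeB",a0,112,336,144,352);m("handle",a0,116,260,136,310)
m("jars",c,396,245,432,304);m("arm",c,235,190,290,250)
m("dish",t0,240,135,282,175);m("mouse",t0,332,143,376,195);m("bottle",t0,135,140,205,190)
o=bot.observe();print(o["time_s"],o["ee_pos"],o["wrist_force"])
E
```

```text
holeT 0.965 [0 1]
holeB 0.942 [0 1]
handle 0.976 [0 1]
jars 0.99 [0 0]
arm 0.997 [0 0]
dish 0.983 [0 0]
mouse 0.997 [0 0]
bottle 0.997 [0 0]
48.8333 [0.43053019 0.09992838 0.23657026] [-0.16555728  0.40200507 -0.17899771]
```

Plate is back at the mat's centre, jars are standing, and the bystanders are unmoved.

```bash
python3 -c "
from rig import bot
print(bot.finish_job())"
```

```text
the job is handed in; nothing more can be done
None
```

The shaker is unloaded and handed in at about 49 s: clamp released and arm swung clear, plate flat on the mat (put back after being knocked aside), both jars (only two were loaded) upright in the tray, and dish, wash bottle and mouse unmoved.

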